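# Switch on the light source and strike its lamp

### The arm

A 6-joint arm with a two-finger parallel gripper is mounted at the origin on the work surface. World frame = base frame: x ahead of the robot, y to its left, z up, the work surface at z = 0. Lengths are in m, angles in rad, forces in N, time in s.
With the tool pointing down it reaches from about 0.275 to 0.975 m from the base axis. Payload 8.4 kg.
Tool frame: the origin (TCP) lies where the fingers leave the gripper's body, on its centre line; the fingertips stand 88 mm ahead of it and the grasp point (between the pads) lies 69 mm ahead of it; z points along the fingers, y is the line along which they close (so a half turn about z gives the same grasp; the last joint's range is limited). The gripper opens to 92 mm and grips with 3 to 60 N. Pads are 20 mm wide; open, the fingers measure 128 mm over their backs; the gripper's body (75 mm by 189 mm) begins 69 mm behind the grasp point.
Start: joints at [-1.206, 0.353, 1.633, -0, 1.155, -0.002], TCP at [0.224, -0.583, 0.303] pointing down, gripper open.
Joint ranges: [-2.63, 2.63], [-0.92, 2.1], [0.06, 2.66], [-1.3, 4.44], [0, 2.69], [-3.02, 3.02]. Speed limits (rad/s): [2.22, 2.22, 2.79, 3.14, 3.14, 3.14].

### API

Orientations are given as a unit quaternion [x, y, z, w].
In Python, from station import r, imaging, ticket gives the robot as it stands. The module is installed in compiled form; this text tells all that it offers.
- The arm moves only by the shell command python3 -m crank 'ROWS' [FORCE]. ROWS is JSON, a list that holds one entry, the list of rows, each a list of 7 numbers: the opening, from 0 (shut) to 1 (fully open), then the shift along the tool's x, y, z in m, then the turn, a rotation vector about the tool's x, y, z in degrees. A call has exactly 5 rows; each row shifts and turns the commanded pose from where the row before left it, along the tool's axes as they then stand; what a row does not reach is not made up. A row lasts 1/12 s, in which the tool goes at most 41.7 mm and 7.16 degrees, less where a joint would pass 70% of its speed; a pose out of reach is approached as far as the arm can. A call is refused whole if a number of a shift passes 0.0417 or a number of a turn 7.16, either way. A call with a gripper value outside its range is refused whole. The fingers move at their own pace and stop on an object; FORCE is the grip in N (left out, the last holds). Time passes only in rows, so rows that do not move let the fingers close, or fill a call up. It gives the time, the measured TCP pose, the force, the opening and the grip force at its end, in the units of the state.
- r.sense(): the state, without advancing time (a new reading comes with each control period).
- imaging.snapshot(name): name is "scene" or "top" or "wrist"; returns (picture, depth): 480x640x3 uint8, blue, green, red; 480x640 float32, m along the optical axis (not along the pixel's ray), 0 where there is no reading.
- imaging.camera_params(name): a dict with "intrinsics" (3x3 intrinsics, pixels), "camera_from_world" (4x4, takes a point from world to camera coordinates). Camera axes: x right, y up, looking along -z (the intrinsics and any distortion apply to the point x, -y, -z); pixel columns grow to the right and rows downward; lengths in m; the calibration is good to about 2 mm. A picture is of the moment at which its call begins: read the wrist's pose just before it. camera_params takes no time and is no camera call; for the wrist camera it gives the pose at the moment of the call.
- ticket.finish_job(): hands the job in; it is judged then, once.
The state is a dict: "t": time; "joint_pos": joint angles; "dq": joint speeds; "effort": joint torques, N m; "position": TCP position; "tcp_rot": TCP orientation; "ft_force": force on the tool from outside, world axes, zero at the start; "moment": the same for the moment, N m; "gripper_width": finger opening in m; "grasp_force": force on a finger pad.
Only numpy, scipy, OpenCV 4.12 (cv2) and the standard library are available. Lean on these libraries where they do the work, as an engineer would, in place of code of your own. Each camera call takes 0.05 s, during which the arm holds its last target. There are 200 camera calls.

### The job

Get the white light-source unit ready for inspecting a scope: with closed fingertips press the raised, white-barred end of its green rocker switch all the way down so that it stays on, and then press the round blue lamp button fully down for a moment and let it spring back. Press gently, do not press the blue button before the green switch is on, and leave the yellow and red buttons, the steel cup, the bottle and the black plug alone; nothing is to be grasped or lifted.

Things in the scene. Friction and masses are not known exactly. Their poses are not given: they have to be found in the camera images.
- console: Light-source unit: fixed white box 220 (x) x 270 (y) x 75 mm high; origin at the centre of its underside, +x its rear (away from the robot at yaw 0). A steel port sticks 12 mm out of its front. On its top deck the rocker and three round buttons stand one at each of four spots, x, y in its frame: (-50, 30), (50, 30), (-50, -70), (50, -70) mm; which stands where varies.
- power_base: Fixed black housing of the green rocker on the unit's deck, 74 (x) x 46 (y) x 12 mm, axes parallel to the unit's; origin at the centre of its underside. The green paddle, 60 (x) x 28 (y) x 8 mm, pivots about the y axis 22 mm above this origin.
- power_end (a point): Point to press: on the green paddle's upper face, on its centre line, 24 mm from the pivot towards the unit's +x, by the white bar on the end that is raised while off; moves with the paddle. About 31 mm above the deck when off, 20 mm fully on. The paddle turns against friction of 45 N mm (2 to 4 N pressed here) to a firm stop and stays where it is left.
- lamp_base: Fixed black round housing of the blue lamp button on the unit's deck, 48 mm across, 12 mm high; origin at the centre of its underside.
- power (a joint): Angle of the green rocker: 0 to 0.05 rad at the start (off, the barred +x end up), 0.44 rad fully on (barred end down, at its stop).
- lamp_top (a point): Centre of the top of the blue lamp button, 22 mm above the deck when released: a round cap 32 mm across in a black round housing 48 mm across and 12 mm high. It is pressed straight down, travel 6 mm, 1.5 N to start and 5 N when fully down, and springs back.
- lamp (a joint): How far the blue lamp button is pressed: 0 released, 0.006 m fully down.
- pump_top (a point): Centre of the top of the yellow button, same make and size as the blue one; not to be pressed.
- pump (a joint): How far the yellow button is pressed: 0 released, 0.006 m fully down.
- stop_top (a point): Centre of the top of the red button, same make and size as the blue one; not to be pressed.
- stop (a joint): How far the red button is pressed: 0 released, 0.006 m fully down.
- cup: Loose perforated steel cup, 72 mm across, 90 mm high, standing on the counter at the unit's +y side; origin at the centre of its underside, z up.
- bottle: Loose white bottle with a blue cap, 60 mm across, 140 mm high, standing on the counter at the unit's -y side; origin at the centre of its underside, z up.
- plug: Loose black connector plug, 28 mm across at the foot, 46 mm high, standing upright on the unit's deck near its +y edge (110 to 116 mm from the middle); origin at the centre of its underside, z up.

How it is judged:
By the outcome, as a careful person would: the job done as asked, in the order asked, and still so for the second after the job is handed in, with the robot touching nothing.
It also fails if it takes over 42 s, if anything falls off the work surface, if the arm or the gripper's body presses on something with over 40 N, if the wrist force passes 120 N, or if a joint passes its speed limit or range.

## Working session

There is one attempt and no reset: what is moved stays moved. The work goes in short steps, Python scripts to look and compute and a shell command to move; the robot and the scene stay as the last step left them, time stands still between calls to the robot, and variables do not carry over. Pictures are saved under pics/ and viewed, at most 10 in all, crops included, and the job is handed in when it is done.

```bash
mkdir -p pics
python3 - <<'E'
from station import r, imaging, ticket
import cv2,numpy as np
s=r.sense();print(s)
for n in ("top","scene"):
    p,d=imaging.snapshot(n);cv2.imwrite(f"pics/{n}0.png",p);np.savez(f"{n}0.npz",p=p,d=d,**imaging.camera_params(n));print(imaging.camera_params(n))
E
```

```text
{'t': 0.0, 'joint_pos': array([-1.20641128e+00,  3.53612609e-01,  1.63409061e+00, -2.46058215e-05,
        1.15520871e+00, -2.42828836e-03]), 'dq': array([ 1.58158015e-05, -1.69973406e-04, -8.63040374e-05,  2.27409860e-03,
       -4.26734897e-04, -3.98473483e-04]), 'effort': array([ 1.81336494e-03, -5.93838143e+01, -3.34218800e+01,  6.95528509e-02,
        2.33339856e-02, -1.42746676e-04]), 'position': array([ 0.22400227, -0.58309702,  0.30200444]), 'tcp_rot': array([ 9.83226969e-01,  1.82385009e-01, -1.29798385e-04, -6.46840345e-04]), 'ft_force': array([ 0.03581184, -0.32965917,  0.64155807]), 'moment': array([0.01330236, 0.02797564, 0.00131944]), 'grasp_force': 0.0, 'gripper_width': 0.09188867683714112}
{'intrinsics': array([[534.54054182,   0.        , 329.85518914],
       [  0.        , 534.54054182, 232.40443334],
       [  0.        ,   0.        ,   1.        ]]), 'camera_from_world': array([[-0.00491299, -0.99979302, -0.01974282,  0.05725991],
       [ 0.98608312, -0.00812468,  0.16605443, -0.57641214],
       [-0.16618047, -0.01865224,  0.98591894, -0.95666288],
       [ 0.        ,  0.        ,  0.        ,  1.        ]])}
{'intrinsics': array([[577.15822283,   0.        , 314.65158693],
       [  0.        , 577.15822283, 239.51807123],
       [  0.        ,   0.        ,   1.        ]]), 'camera_from_world': array([[-0.72165873,  0.69218835, -0.00916312,  0.36368526],
       [-0.39661287, -0.40257763,  0.82500272,  0.14448208],
       [ 0.56736841,  0.59900462,  0.56505447, -1.38199323],
       [ 0.        ,  0.        ,  0.        ,  1.        ]])}
```

View pics/top0.png

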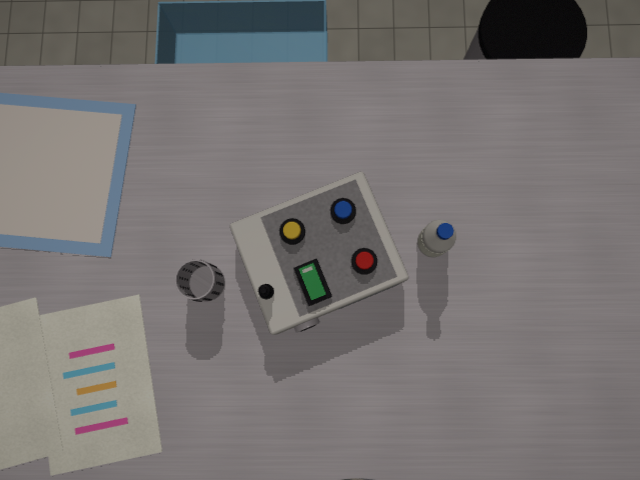

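View pics/scene0.png

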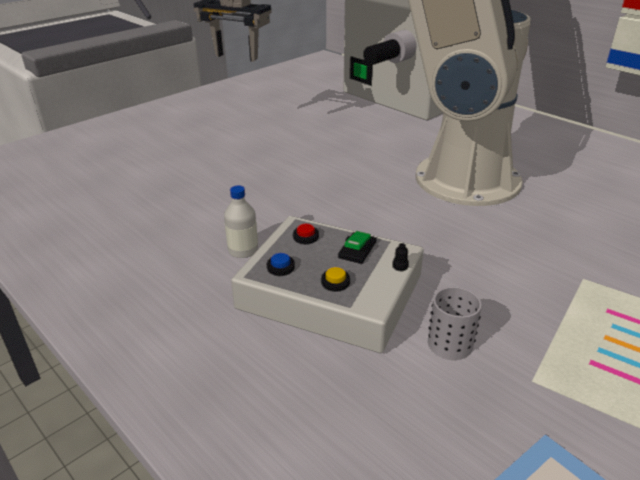

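The top view shows the unit turned by about 15-20°. The rocker is at (313,282) with its white bar at the upper end (308,268). Blue is at (343,211), yellow (292,231), red (364,261), plug (266,291). The scene view agrees, with blue at (280,262) and green at (358,243).

```bash
cat > m.py <<'E'
import cv2,numpy as np
def ray(P,px,z):
    K,T=P['intrinsics'],P['camera_from_world'];R,t=T[:3,:3],T[:3,3]
    c=-R.T@t;d=np.linalg.inv(K)@[*px,1];d=R.T@(d*[1,-1,-1]);return c+d*(z-c[2])/d[2]
R={'blue':(105,130),'yellow':(20,32),'red':(0,6),'green':(50,85)}
def blobs(p,col,roi):
    h=cv2.cvtColor(p,cv2.COLOR_BGR2HSV);lo,hi=R[col]
    m=cv2.inRange(h,(lo,130,60),(hi,255,255));k=np.zeros_like(m);x0,x1,y0,y1=roi;k[y0:y1,x0:x1]=m[y0:y1,x0:x1]
    n,l,s,c=cv2.connectedComponentsWithStats(k);i=1+np.argmax(s[1:,4]);return c[i],s[i]
E
python3 - <<'E'
from m import *
L={'blue':(50,-70),'yellow':(50,30),'red':(-50,-70),'green':(-50,30)}
for n,roi in(('top',(230,410,170,335)),('scene',(262,380,215,300))):
    P=np.load(n+'0.npz');Q={}
    for c in L:
        px,s=blobs(P['p'],c,roi);Q[c]=ray(P,px,.096 if c!='green' else .101);print(n,c,px.round(1),s[2:],Q[c].round(4))
    k=['blue','yellow','red'];A=np.array([L[c] for c in k])/1e3;B=np.array([Q[c][:2] for c in k])
    a,b=A.mean(0),B.mean(0);U,S,V=np.linalg.svd((A-a).T@(B-b));Rm=(U@V).T;o=b-Rm@a
    print('yaw',np.degrees(np.arctan2(Rm[1,0],Rm[0,0])),'o',o,'res mm',((Rm@A.T).T+o-B)*1e3)
    print('green',Rm@[-.05,.03]+o,'end',Rm@[-.026,.03]+o,'blue',Rm@[.05,-.07]+o,'plug',ray(P,(266,291),.121))
    d=P['d']
    K,T=P['intrinsics'],P['camera_from_world']
    for c in L:
        px,_=blobs(P['p'],c,roi);u,v=px.round().astype(int);z=d[v,u];q=np.linalg.inv(K)@[u,v,1]*z*[1,-1,-1];print(c,'depth pt',(T[:3,:3].T@(q-T[:3,3])).round(4))
E
```

```text
top blue [342.7 209. ] [ 18  17 239] [0.6114 0.0292 0.096 ]
top yellow [291.4 229.7] [ 18  18 258] [0.5744 0.1215 0.096 ]
top red [364.2 259.9] [ 18  18 252] [ 0.5188 -0.0081  0.096 ]
top green [312.5 282.4] [ 27  37 505] [0.4792 0.0834 0.101 ]
yaw 21.844695115935775 o [0.53908085 0.07538029] res mm [[ 0.15084313 -0.16695484]
 [-0.03940701  0.28745326]
 [-0.11143612 -0.12049842]]
green [0.48150829 0.08462156] end [0.50378499 0.09355177] blue [0.61153708 0.02901118] plug [0.46352198 0.16222065 0.121     ]
blue depth pt [0.6116 0.0287 0.0952]
yellow depth pt [0.5735 0.1222 0.0976]
red depth pt [ 0.5186 -0.0077  0.0965]
green depth pt [0.4802 0.0845 0.0969]
scene blue [279.8 260.2] [ 20  16 242] [0.6157 0.0343 0.096 ]
scene yellow [335. 275.] [ 21  17 289] [0.5788 0.1264 0.096 ]
scene red [305.1 229.9] [ 19  15 204] [ 0.5236 -0.0029  0.096 ]
scene green [357.  240.1] [ 26  18 263] [0.4866 0.0888 0.101 ]
yaw 21.915144286169415 o [0.54356962 0.08038532] res mm [[ 0.34444887 -0.2405151 ]
 [-0.04548544  0.52753281]
 [-0.29896344 -0.28701771]]
green [0.48598574 0.0895558 ] end [0.50825145 0.09851339] blue [0.61608281 0.03410534] plug [0.70201167 0.10422264 0.121     ]
blue depth pt [0.6172 0.0366 0.0984]
yellow depth pt [0.5809 0.1284 0.0983]
red depth pt [ 0.5243 -0.0025  0.0963]
green depth pt [0.4885 0.0905 0.1029]
```

```bash
A='[[[0,0.027,-0.0285,0,0,0,0],[0,0.027,-0.0285,0,0,0,0],[0,0.027,-0.0285,0,0,0,0],[0,0.027,-0.0285,0,0,0,0],[0,0.027,-0.0285,0,0,0,0]]]' ; unset A
python3 -m crank '[[[0,0.027,-0.0285,0,0,0,0],[0,0.027,-0.0285,0,0,0,0],[0,0.027,-0.0285,0,0,0,0],[0,0.027,-0.0285,0,0,0,0],[0,0.027,-0.0285,0,0,0,0]]]' 10
python3 -m crank '[[[0,0.027,-0.0285,0,0,0,0],[0,0.027,-0.0285,0,0,0,0],[0,0.027,-0.0285,0,0,0,0],[0,0.027,-0.0285,0,0,0,0],[0,0.027,-0.0285,0,0,0,0]]]'
python3 -m crank '[[[0,0.027,-0.0285,0,0,0,0],[0,0.027,-0.0285,0,0,0,0],[0,0.027,-0.0285,0,0,0,0],[0,0.02,-0.02,0,0,0,0],[0,0,0,0,0,0,0]]]'
python3 - <<'E'
from station import r, imaging
from m import *
print(r.sense())
P=imaging.camera_params('wrist');p,d=imaging.snapshot('wrist');np.savez('w1.npz',p=p,d=d,**P);cv2.imwrite('pics/w1.png',p);print(P)
E
```

```text
t: 0.52
position: [0.2992, -0.4002, 0.3023]
tcp_rot: [0.983, 0.182, -0.0, -0.0]
ft_force: [1.6, -0.3, 0.7]
gripper_width: 0.0606
grasp_force: 0.0
t: 0.93
position: [0.3741, -0.2187, 0.3026]
tcp_rot: [0.983, 0.182, 0.0, -0.0]
ft_force: [0.4, -0.6, -1.0]
gripper_width: 0.0269
grasp_force: 0.0
t: 1.35
position: [0.4318, -0.0821, 0.3027]
tcp_rot: [0.983, 0.184, 0.0, -0.001]
ft_force: [-0.3, -0.0, -0.4]
gripper_width: 0.0003
grasp_force: 0.0
{'t': 1.35, 'joint_pos': array([-1.92230946e-01,  5.78365271e-02,  2.01012476e+00,  1.62078137e-03,
        1.07313321e+00,  1.00761744e+00]), 'dq': array([-0.0755298 , -0.0075487 ,  0.01635693, -0.03561881,  0.00861295,
       -0.10588046]), 'effort': array([ 1.97815038e+00, -3.60193205e+01, -3.14726293e+01,  2.56622499e-01,
        1.62777363e-02,  1.07282136e+00]), 'position': array([ 0.43179675, -0.08212068,  0.30268524]), 'tcp_rot': array([ 9.82919910e-01,  1.84032281e-01,  4.94168981e-04, -5.70129785e-04]), 'ft_force': array([-0.25232928, -0.00450654, -0.36235237]), 'moment': array([ 0.03423295,  0.01593506, -0.02730189]), 'grasp_force': 0.0, 'gripper_width': 0.00026685244425747866}
{'intrinsics': array([[363.9384922 ,   0.        , 320.12972167],
       [  0.        , 363.9384922 , 238.32349221],
       [  0.        ,   0.        ,   1.        ]]), 'camera_from_world': array([[ 0.36203156, -0.93216496, -0.00127659, -0.23258686],
       [ 0.89891047,  0.34947815, -0.2642442 , -0.32866672],
       [ 0.24676533,  0.0945172 ,  0.96445496, -0.49154133],
       [ 0.        ,  0.        ,  0.        ,  1.        ]])}
```

View pics/w1.png

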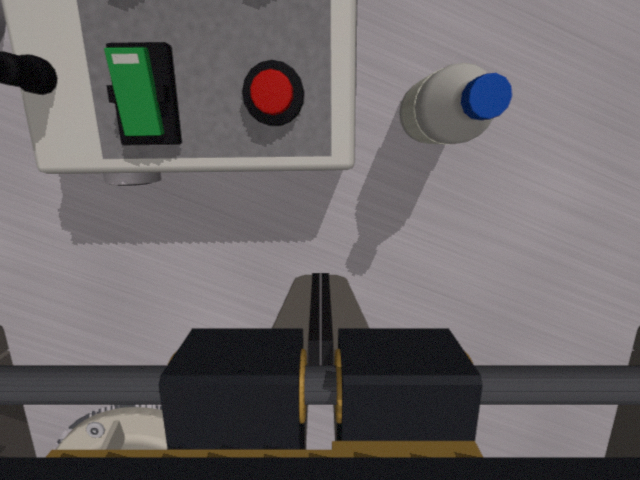

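The wrist view shows the white bar at (125,58), the paddle from (130,47) to (142,137), red at (272,92) and the closed fingertips at about (320,275).

Run:
```python
from m import *
P=np.load('w1.npz')
px,s=blobs(P['p'],'red',(230,310,50,140));print('red',px,ray(P,px,.097))
px,s=blobs(P['p'],'green',(90,190,30,150));print('green',px,s,ray(P,px,.1025))
h=cv2.cvtColor(P['p'][45:70,108:145],cv2.COLOR_BGR2HSV);y,x=np.where((h[...,1]<60)&(h[...,2]>150));b=(x.mean()+108,y.mean()+45);print('bar',b,len(x),ray(P,b,.106))
T=P['camera_from_world'];K=P['intrinsics']
t=T[:3,:3]@[.4318,-.0821,.3027-.088]+T[:3,3];t=K@(t*[1,-1,-1]);print('tip px',t[:2]/t[2])
a=np.radians(21.87);R=np.array([[np.cos(a),-np.sin(a)],[np.sin(a),np.cos(a)]])
for n,o in(('top',(.5391,.0754)),('scene',(.5436,.0804))):
  for l in((-.05,-.07),(-.05,.03),(-.026,.03)):print(n,l,R@l+o)
```

```text
red [271.08789723  90.98309669] [ 0.51944556 -0.00878139  0.097     ]
green [134.85335742  93.30081301] [ 104   47   59   89 3321] [0.48155422 0.0826655  0.1025    ]
bar (np.float64(124.92432432432432), np.float64(58.28108108108108)) 185 [0.50190313 0.09295866 0.106     ]
tip px [320.11997125 289.17187523]
top (-0.05, -0.07) [ 0.51877356 -0.0081873 ]
top (-0.05, 0.03) [0.48152337 0.08461585]
top (-0.026, 0.03) [0.50379613 0.09355589]
scene (-0.05, -0.07) [ 0.52327356 -0.0031873 ]
scene (-0.05, 0.03) [0.48602337 0.08961585]
scene (-0.026, 0.03) [0.50829613 0.09855589]
```

```bash
python3 -m crank '[[[0,0.0264,-0.0278,0,0,0,0],[0,0.0264,-0.0278,0,0,0,0],[0,0.0264,-0.0278,0,0,0,0],[0,0.0264,-0.0278,0,0,0,0],[0,0.0264,-0.0278,0,0,0,0]]]'
python3 -m crank '[[[0,0,0,0.025,0,0,0],[0,0,0,0.025,0,0,0],[0,0,0,0.025,0,0,0],[0,0,0,0,0,0,0],[0,0,0,0,0,0,0]]]'
python3 - <<'E'
from station import r
from scipy.spatial.transform import Rotation as R
import numpy as np
s=r.sense();Q=R.from_quat(s['tcp_rot']).as_matrix();t=s['position']+Q[:,2]*.088
print(t,s['position'],s['ft_force'],Q.T@(np.array([.5045,.0937,.106])-t))
E
```

```text
t: 1.82
position: [0.5041, 0.0917, 0.3026]
tcp_rot: [0.983, 0.182, -0.0, 0.0]
ft_force: [0.4, -0.5, -0.1]
gripper_width: 0.0008
grasp_force: 0.0
t: 2.23
position: [0.503, 0.0902, 0.2269]
tcp_rot: [0.983, 0.182, -0.002, 0.0]
ft_force: [-0.2, 0.6, -0.4]
gripper_width: 0.0005
grasp_force: 0.0
[0.50275759 0.0900971  0.13889212] [0.50304454 0.09016861 0.22689162] [-0.20885026  0.59786611 -0.38838113] [ 0.00302611 -0.00272728  0.03288332]
```

```bash
python3 -m crank '[[[0,0.003,-0.003,0.01,0,0,0],[0,0,0,0.01,0,0,0],[0,0,0,0.006,0,0,0],[0,0,0,0.002,0,0,0],[0,0,0,0,0,0,0]]]'
python3 -m crank '[[[0,0,0,0.002,0,0,0],[0,0,0,0.002,0,0,0],[0,0,0,0.002,0,0,0],[0,0,0,0.002,0,0,0],[0,0,0,0,0,0,0]]]'
python3 - <<'E'
from station import r
s=r.sense();print(s['position'],s['ft_force'])
E
```

```text
t: 2.65
position: [0.5053, 0.095, 0.1993]
tcp_rot: [0.983, 0.182, -0.0, 0.0]
ft_force: [0.3, -0.1, 0.6]
gripper_width: 0.0006
grasp_force: 0.0
t: 3.07
position: [0.5059, 0.0952, 0.1917]
tcp_rot: [0.983, 0.182, 0.0, -0.0]
ft_force: [0.5, -0.1, 1.2]
gripper_width: 0.0005
grasp_force: 0.5
[0.5059155  0.09523531 0.19171162] [ 0.45158662 -0.06119514  1.17503243]
```

Tip is at 0.104. I'll go on down in small steps, watching for the stop.

```bash
python3 -m crank '[[[0,0,0,0.001,0,0,0],[0,0,0,0.001,0,0,0],[0,0,0,0.001,0,0,0],[0,0,0,0.001,0,0,0],[0,0,0,0,0,0,0]]]'
python3 -m crank '[[[0,0,0,0.001,0,0,0],[0,0,0,0.001,0,0,0],[0,0,0,0,0,0,0],[0,0,0,0,0,0,0],[0,0,0,0,0,0,0]]]'
```

```text
t: 3.48
position: [0.5059, 0.0952, 0.1877]
tcp_rot: [0.983, 0.182, 0.0, -0.0]
ft_force: [2.6, 1.2, 2.0]
gripper_width: 0.0006
grasp_force: 1.3
t: 3.9
position: [0.5056, 0.0951, 0.1857]
tcp_rot: [0.983, 0.182, 0.0, 0.0]
ft_force: [2.8, 0.9, 2.1]
gripper_width: 0.0002
grasp_force: 1.6
```

```bash
python3 -m crank '[[[0,0,0,0.0005,0,0,0],[0,0,0,0.0005,0,0,0],[0,0,0,0,0,0,0],[0,0,0,0,0,0,0],[0,0,0,0,0,0,0]]]'
python3 -m crank '[[[0,0,0,0.0005,0,0,0],[0,0,0,0.0005,0,0,0],[0,0,0,0,0,0,0],[0,0,0,0,0,0,0],[0,0,0,0,0,0,0]]]'
```

```text
t: 4.32
position: [0.5057, 0.0951, 0.1853]
tcp_rot: [0.983, 0.182, 0.0, 0.0]
ft_force: [1.6, 0.3, 11.2]
gripper_width: 0.0002
grasp_force: 5.3
t: 4.73
position: [0.5058, 0.0952, 0.1851]
tcp_rot: [0.983, 0.182, 0.0, -0.0]
ft_force: [-1.3, 0.4, 20.4]
gripper_width: 0.0002
grasp_force: 9.5
```

The paddle is at its firm stop, since the force rose while the tool stood still. I'll lift, go above blue and look back.

```bash
python3 -m crank '[[[0,0,0,-0.01,0,0,0],[0,0,0,-0.02,0,0,0],[0,0.015,0.02,-0.01,0,0,0],[0,0.02,0.0266,0,0,0,0],[0,0.02,0.0266,0,0,0,0]]]'
python3 -m crank '[[[0,0.02,0.0264,0,0,0,0],[0,0,0,0,0,0,0],[0,0,0,0,0,0,0],[0,0,0,0,0,0,0],[0,0,0,0,0,0,0]]]'
python3 - <<'E'
from station import r, imaging
from m import *
from scipy.spatial.transform import Rotation as R
s=r.sense();Q=R.from_quat(s['tcp_rot']).as_matrix();t=s['position']+Q[:,2]*.088
print(t,Q.T@(np.array([.6115,.029,.097])-t))
I=[]
for n,(x,y) in(('scene',(230,200)),('top',(240,170))):
    p,_=imaging.snapshot(n);I.append(cv2.resize(p[y:y+120,x:x+190],None,fx=2.05,fy=4.1*.5))
p,_=imaging.snapshot('wrist');cv2.imwrite('pics/c2.png',np.vstack([np.hstack(I),cv2.resize(p,(I[0].shape[1]*2//2,290)) if 0 else cv2.resize(p,(I[0].shape[1]*2,330))]))
E
```

```text
t: 5.15
position: [0.5829, 0.0461, 0.2243]
tcp_rot: [0.983, 0.183, -0.001, -0.0]
ft_force: [1.4, -0.0, -0.2]
gripper_width: 0.0005
grasp_force: 0.0
t: 5.57
position: [0.6096, 0.0295, 0.2231]
tcp_rot: [0.983, 0.183, -0.001, -0.0]
ft_force: [0.1, 0.2, -0.5]
gripper_width: 0.0004
grasp_force: 0.0
[0.60936341 0.02953202 0.13510167] [0.00189432 0.00129968 0.03809603]
```

View pics/c2.png

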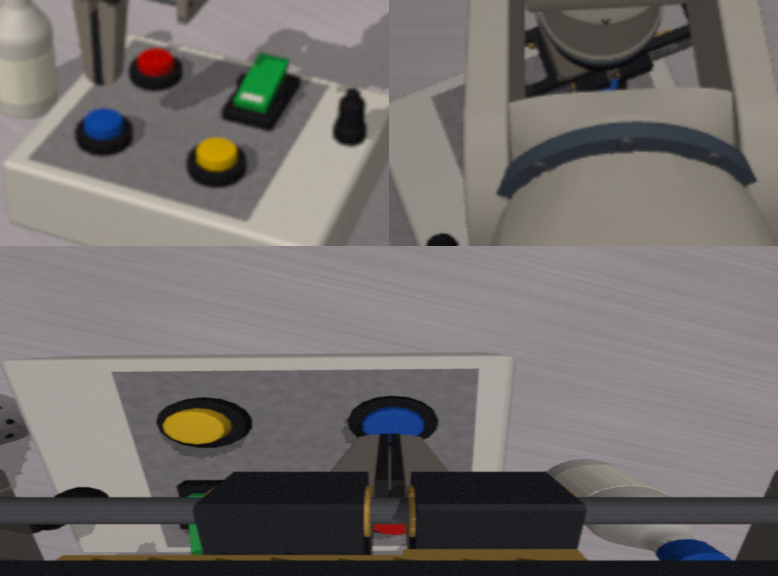

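The scene crop shows the barred end of the paddle (250,98) tipped down, so the switch is on. The wrist view has the tips in line with the blue cap (392,422). Now I'll press it.

```bash
python3 -m crank '[[[0,0.002,0.001,0.01,0,0,0],[0,0,0,0.01,0,0,0],[0,0,0,0.01,0,0,0],[0,0,0,0.004,0,0,0],[0,0,0,0,0,0,0]]]'
python3 -m crank '[[[0,0,0,0.002,0,0,0],[0,0,0,0.002,0,0,0],[0,0,0,0.001,0,0,0],[0,0,0,0.001,0,0,0],[0,0,0,0,0,0,0]]]'
python3 -m crank '[[[0,0,0,0.001,0,0,0],[0,0,0,0.001,0,0,0],[0,0,0,0,0,0,0],[0,0,0,0,0,0,0],[0,0,0,0,0,0,0]]]'
```

```text
t: 6.13
position: [0.6125, 0.0288, 0.1877]
tcp_rot: [0.983, 0.182, -0.002, -0.0]
ft_force: [-1.3, 0.2, -0.5]
gripper_width: 0.0007
grasp_force: 0.0
t: 6.55
position: [0.6137, 0.0288, 0.184]
tcp_rot: [0.983, 0.182, 0.0, 0.0]
ft_force: [-0.4, -0.5, 1.4]
gripper_width: 0.0002
grasp_force: 1.1
t: 6.97
position: [0.6137, 0.0288, 0.1819]
tcp_rot: [0.983, 0.182, 0.0, 0.0]
ft_force: [0.1, -0.2, 3.3]
gripper_width: 0.0005
grasp_force: 1.7
```

```bash
python3 -m crank '[[[0,0,0,0.001,0,0,0],[0,0,0,0.001,0,0,0],[0,0,0,0.0005,0,0,0],[0,0,0,0,0,0,0],[0,0,0,0,0,0,0]]]'
python3 -m crank '[[[0,0,0,0.0005,0,0,0],[0,0,0,0.0005,0,0,0],[0,0,0,0,0,0,0],[0,0,0,0,0,0,0],[0,0,0,0,0,0,0]]]'
```

```text
t: 7.38
position: [0.6137, 0.0288, 0.1795]
tcp_rot: [0.983, 0.182, 0.0, 0.0]
ft_force: [-0.4, -0.2, 6.6]
gripper_width: 0.0003
grasp_force: 3.3
t: 7.8
position: [0.6137, 0.0288, 0.1793]
tcp_rot: [0.983, 0.182, 0.0, 0.0]
ft_force: [-3.7, -0.2, 14.8]
gripper_width: 0.0008
grasp_force: 7.3
```

At the button's stop (14.8 N, no more motion). I'll lift clear and check.

```bash
python3 -m crank '[[[0,0,0,-0.005,0,0,0],[0,0,0,-0.015,0,0,0],[0,0,0,-0.025,0,0,0],[0,0,0,-0.03,0,0,0],[0,0,0,-0.03,0,0,0]]]'
python3 -m crank '[[[0,0,0,-0.015,0,0,0],[0,0,0,0,0,0,0],[0,0,0,0,0,0,0],[0,0,0,0,0,0,0],[0,0,0,0,0,0,0]]]'
python3 - <<'E'
from station import r, imaging
from m import *
p,_=imaging.snapshot('scene');cv2.imwrite('pics/s3.png',cv2.resize(p[170:370,210:490],None,fx=2.5,fy=2.5))
E
```

```text
t: 8.22
position: [0.6126, 0.0288, 0.2831]
tcp_rot: [0.983, 0.182, -0.001, -0.0]
ft_force: [0.4, -0.6, -0.4]
gripper_width: 0.0006
grasp_force: 0.0
t: 8.63
position: [0.6126, 0.0288, 0.2962]
tcp_rot: [0.983, 0.182, -0.002, -0.0]
ft_force: [-0.6, 0.2, 0.1]
gripper_width: 0.0007
grasp_force: 0.0
```

View pics/s3.png

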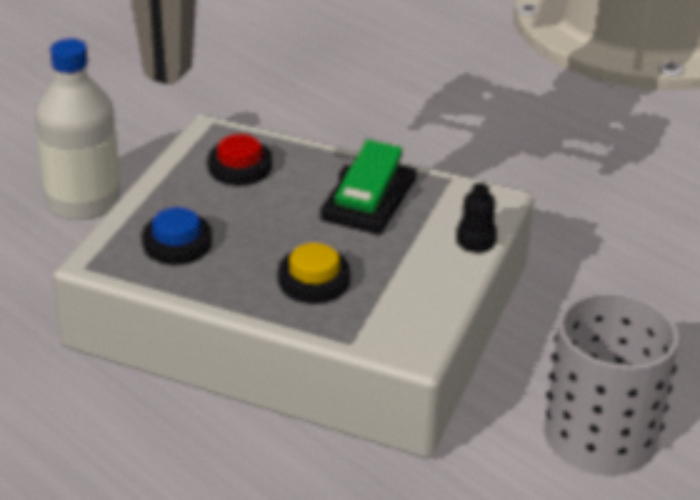

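The rocker at (370,178) is on with its bar down, the blue cap at (177,228) is back up, everything else stands untouched, and the fingers are clear.

```bash
python3 -c "
from station import ticket
print(ticket.finish_job())"
```

```text
the job is handed in; nothing more can be done
None
```

The job is handed in: the green rocker was pressed to its stop and stayed on, then the blue lamp button was pressed fully and sprang back, and nothing else was touched (about 9 s, peak reading about 20 N).

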